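# Make up the soldering kit and the casting kit

## Robot

A 7-joint arm with a two-finger parallel gripper is mounted at the origin on the work surface. World frame = base frame: x ahead of the robot, y to its left, z up, the work surface at z = 0. Lengths are in m, angles in rad, forces in N, time in s.
With the tool pointing down it reaches from about 0.4 to 0.85 m from the base axis. Payload 4.5 kg.
Tool frame: the origin (TCP) lies midway between the tips of the shut fingers; the grasp point (between the pads) lies 19 mm behind it (r.grip_point_offset is the distance from the TCP to the grasp point, in m); z points along the fingers, y is the line along which they close (so a half turn about z gives the same grasp; the last joint's range is limited). The gripper opens to 88 mm and grips with 3 to 60 N. Pads are 18 mm wide; open, the fingers measure 123 mm over their backs; the gripper's body (75 mm by 187 mm) begins 45 mm behind the grasp point.
Start: joints at [0.034, 0.689, -0.195, 1.565, 0.157, 0.902, -0.215], TCP at [0.625, 0, 0.239] pointing down, gripper open.
Joint ranges: [-3.01, 3.01], [-0.46, 2.08], [-1.47, 1.51], [0.13, 2.56], [-1, 4.14], [0.04, 2.09], [-2.66, 2.66]. Speed limits (rad/s): [2.57, 2.57, 3.14, 3.14, 3.14, 3.14, 3.14].

## Interface

Orientations are given as a unit quaternion [x, y, z, w].
In Python, from plant import r, optics gives the robot as it stands.
- The arm moves only by the shell command python3 -m pendant 'ROWS' [OPENING] [FORCE]. ROWS is JSON, a list of rows, each a list of 6 numbers: the shift along the tool's x, y, z as a fraction of full scale, then the turn, a rotation vector about the tool's x, y, z as a fraction of full scale. A call has 1 to 5 rows; each row shifts and turns the commanded pose from where the row before left it, along the tool's axes as they then stand; what a row does not reach is not made up. Full scale, the value 1, is 0.025 m for a shift and pi rad for a turn. A row lasts 1/12 s, in which the tool goes at most 41.7 mm and 7.16 degrees, less where a joint would pass 70% of its speed; a pose out of reach is approached as far as the arm can. A call with a number of a shift or a turn outside -1 to 1 is refused whole. A call with a gripper value outside its range is refused whole. OPENING is the opening, from -1 (shut) to 1 (fully open), set as the call begins (- or left out, the last holds). The fingers move at their own pace and stop on an object; FORCE is the grip in N (left out, the last holds). Time passes only in rows, so rows that do not move let the fingers close. It gives the time, the measured TCP pose, the force, the opening and the grip force at its end, in the units of the state.
- r.get_state(): the state, without advancing time (a new reading comes with each control period).
- optics.snapshot(name): name is "scene" or "side" or "wrist"; returns (picture, depth): 480x640x3 uint8, blue, green, red; 480x640 float32, m along the optical axis (not along the pixel's ray), 0 where there is no reading.
- optics.calibration(name): a dict with "vfov" (degrees; the focal length in pixels is half the picture's height over the tangent of half this angle, whatever the lens; pixels are square), "cx", "cy" (the principal point, pixels), "cam_to_world" (4x4, takes a point from camera to world coordinates); the wrist camera has in their place "tool_from_camera" (4x4, takes a point from camera to tool coordinates, whose origin is the TCP and whose axes are the flange's). Camera axes: x right, y up, looking along -z (the intrinsics and any distortion apply to the point x, -y, -z); pixel columns grow to the right and rows downward; lengths in m; the calibration is good to about 2 mm. A picture is of the moment at which its call begins: read the wrist's pose just before it. calibration takes no time and is no camera call.
- r.finish_job(): hands the job in; it is judged then, once.
The state is a dict: "clock": time; "q": joint angles; "qd": joint speeds; "joint_torque": joint torques, N m; "tool_pos": TCP position; "eef_rot": TCP orientation; "contact_force": force on the tool from outside, world axes, zero at the start; "moment": the same for the moment, N m; "opening": opening from 0.0 (shut) to 1.0 (fully open); "finger_force": force on a finger pad.
Only numpy, scipy, OpenCV 4.12 (cv2) and the standard library are available. Lean on these libraries where they do the work, as an engineer would, in place of code of your own. Each camera call takes 0.05 s, during which the arm holds its last target. There are 200 camera calls.

## Task

Make up two class kits on the jeweller's bench. The blue tray gets the black charcoal block, slid down on edge between the two sprung leaves of its clip, centred along them and fully home on the tray floor, and the amber jar, standing centred on the cork seat; the yellow tray gets the white crucible, upright and centred on the round cork seat, and the dark steel casting ring, upright and centred on the square black seat. The green jar belongs to neither kit: leave it where it stands.

Things in the scene. Friction and masses are not known exactly. Their poses are not given: they have to be found in the camera images.
- blue_tray: Fixed shallow blue metal tray, 120 (its x) x 200 mm (its y), rim 14 mm high, walls 5 mm, floor 5 mm above the bench. Origin: centre of underside, z up. A wall at y = 0, as high as the rim, makes two compartments. Soldering kit. Centred at x = 0, y = -48 mm: round cork seat 68 mm across, flush with the floor. Centred at x = 0, y = +48 mm: the clip with two sprung leaves.
- clip (a point): Centre of the blue tray's clip, on its floor; axes as the tray's. Two upright metal leaves, 70 mm long in x, hinged at the floor 31 mm apart in y, sprung together: gap at rest about 17 mm at 35 mm above the bench; above it the lips flare to about 33 mm at their tops (61 mm above the bench, 63 when spread). A block pushed down (a few N) spreads them and stands on the floor between them.
- yellow_tray: Fixed shallow yellow metal tray, 120 (its x) x 200 mm (its y), rim 14 mm high, walls 5 mm, floor 5 mm above the bench. Origin: centre of underside, z up. A wall at y = 0, as high as the rim, makes two compartments. Casting kit. Centred at x = 0, y = +48 mm: round cork seat 68 mm across. Centred at x = 0, y = -48 mm: square black rubber seat, 62 mm. Both flush with the floor.
- charcoal: Black charcoal soldering block standing on edge, with a grey band round it near its top: 70 mm long (its x), 24 mm thick (its y), 90 mm tall; its foot tapers over the lowest 20 mm to 16 mm thick, with rounded edges. 60 to 130 g. Origin: centre of the underside; z up. Gripped across its thickness by the top 25 mm, the fingers stay above the clip's leaves.
- amber_jar: Closed round jar of flux, orange-amber all over: 44 mm across, 58 mm tall, with a 40 mm cap of the same colour over the top 14 mm. 80 to 170 g. Origin: centre of the underside; z up.
- green_jar: Closed round jar of the same shape and size as the amber one, but green all over. In no kit; stays in the stock where it stands. Origin: centre of the underside; z up.
- crucible: White ceramic crucible, an open cup 54 mm across at the rim and a little narrower at the foot, 40 mm tall, wall 5 mm. 75 to 155 g. Origin: centre of the underside; z up.
- flask: Dark steel casting ring, a tube open at both ends standing upright: 50 mm outside, 42 mm inside, 50 mm tall. 110 to 225 g. Origin: centre of the underside; z up.
Things that resemble listed ones, but are neither listed nor needed, are in the scene too. What is shaped like the crucible but pink or purple is not meant. Of the things shaped like the charcoal, the black one is meant.

How it is judged:
By the outcome, as a careful person would: the job done as asked, in the order asked, and still so for the second after the job is handed in, with the robot touching nothing.
It also fails if it takes over 144 s, if anything falls off the work surface, if the arm or the gripper's body presses on something with over 40 N, if the wrist force passes 120 N, or if a joint passes its speed limit or range.

## Working session

There is one attempt and no reset: what is moved stays moved. The work goes in short steps, Python scripts to look and compute and a shell command to move; the robot and the scene stay as the last step left them, time stands still between calls to the robot, and variables do not carry over. Pictures are saved under pics/ and viewed, at most 14 in all, crops included, and the job is handed in when it is done.

```bash
ls; mkdir -p pics; python3 - <<'E'
from plant import r, optics
import cv2,numpy as np
for n in("scene","side","wrist"):
    p,d=optics.snapshot(n); cv2.imwrite(f"pics/{n}0.png",p); np.save(f"pics/{n}0.npy",d)
    c=optics.calibration(n); print(n,{k:(np.round(v,4).tolist() if hasattr(v,'__len__') and not isinstance(v,str) else v) for k,v in c.items()}, (d>0).mean())
print(r.get_state())
E
```

```text
pics
scene {'vfov': 50.62999214599617, 'cx': 317.18108918936207, 'cy': 236.12749744984194, 'cam_to_world': [[-0.6675, -0.5192, 0.5337, 1.0352], [0.7443, -0.4441, 0.4988, 0.4765], [-0.022, 0.7302, 0.6829, 0.6218], [0.0, 0.0, 0.0, 1.0]]} 0.99580078125
side {'vfov': 49.66994978238817, 'cx': 314.6811571122749, 'cy': 251.75826998957277, 'cam_to_world': [[-0.9092, 0.3011, -0.2876, 0.3159], [-0.4161, -0.6352, 0.6507, 0.6186], [0.0132, 0.7112, 0.7028, 0.6676], [0.0, 0.0, 0.0, 1.0]]} 0.995966796875
wrist {'vfov': 60.17915937109586, 'cx': 320.453028748685, 'cy': 239.70481022718155, 'tool_from_camera': [[-0.0014, 0.9628, 0.2703, 0.0693], [1.0, 0.0014, 0.0002, -0.0014], [-0.0001, 0.2703, -0.9628, -0.1461], [0.0, 0.0, 0.0, 1.0]]} 0.995986328125
{'clock': 0.15, 'q': array([ 0.03379789,  0.68977648, -0.19452806,  1.56607398,  0.15729875,
        0.9025132 , -0.21511853]), 'qd': array([-0.00068654, -0.0032731 , -0.00044098, -0.00304909,  0.0004337 ,
       -0.00165184,  0.00054179]), 'joint_torque': array([-1.46674727e-03, -5.27863634e+01, -1.26819178e+00, -1.53587687e+01,
       -5.24473807e-02,  3.92338901e-03,  1.12435155e-04]), 'tool_pos': array([ 6.24528736e-01, -3.42570554e-05,  2.38111854e-01]), 'eef_rot': array([ 7.07090760e-01,  7.07122464e-01, -5.23553108e-04, -4.50809049e-04]), 'contact_force': array([-0.32403604,  0.7243977 , -0.2692228 ]), 'moment': array([-0.01033817, -0.01246539, -0.01422277]), 'finger_force': 0.0, 'opening': 1.0013680767964899}
```

View pics/scene0.png

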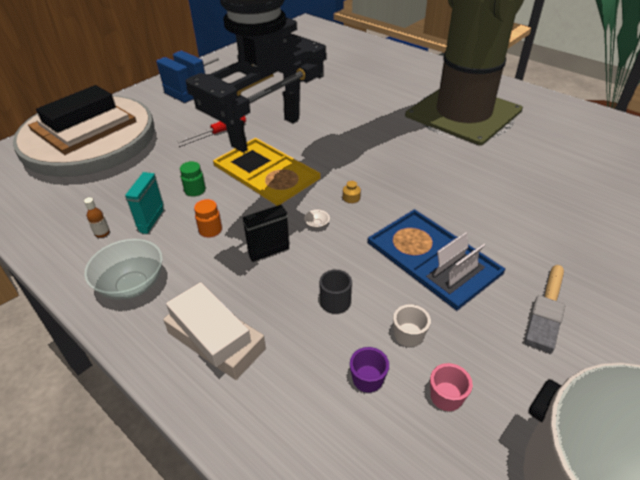

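View pics/side0.png

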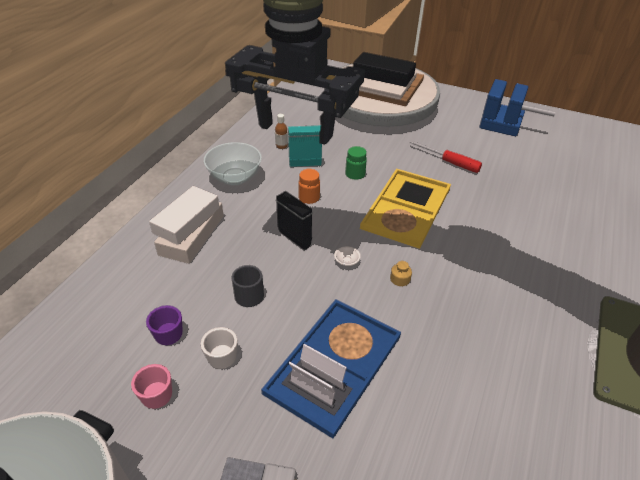

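View pics/wrist0.png

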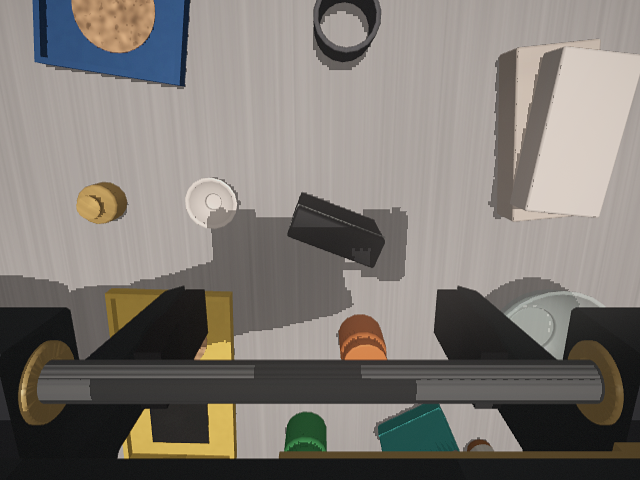

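The scene picture shows these candidates:
- Black block at (266,233). The teal block at (146,203) has the same shape, and a black slab lies on the plate at (77,107).
- Amber jar at (208,218). The green jar is at (192,179), the brown bottle at (96,217) and a small brass pot at (352,191).
- White crucible at (410,325). Purple is at (369,369), pink at (450,387), and a small white dish at (317,220).
- Dark ring at (336,291).

The blue tray is around (436,256) and the yellow tray around (266,170). Next I'll fuse the clouds into a top-down map.

```bash
cat > h.py <<'E'
import numpy as np,cv2
from plant import r,optics
from scipy.spatial.transform import Rotation as R
def T(s):
    M=np.eye(4);M[:3,:3]=R.from_quat(s["eef_rot"]).as_matrix();M[:3,3]=s["tool_pos"];return M
def cloud(n,p=None,d=None):
    c=optics.calibration(n)
    if n=="wrist": M=T(r.get_state())@c["tool_from_camera"]
    else: M=np.array(c["cam_to_world"])
    if p is None: p,d=optics.snapshot(n)
    f=240/np.tan(np.radians(c["vfov"])/2)
    v,u=np.mgrid[:480,:640]
    P=np.stack([(u-c["cx"])/f*d,-(v-c["cy"])/f*d,-d],-1)@M[:3,:3].T+M[:3,3]
    P[d==0]=np.nan
    return P,p,d
E
python3 - <<'E'
from h import *
top=np.zeros((600,800,3),np.uint8);Z=np.full((600,800),-1.)
for n in("scene","side"):
    P,p,d=cloud(n,cv2.imread(f"pics/{n}0.png"),np.load(f"pics/{n}0.npy"))
    hsv=cv2.cvtColor(p,cv2.COLOR_BGR2HSV)
    X,Y,z=P[...,0],P[...,1],P[...,2]
    b=(X>.4)&(X<.9)&(abs(Y)<.4)&(abs(z)<.012)
    A=np.c_[X[b],Y[b],np.ones(b.sum())];print(n,"bench plane",np.linalg.lstsq(A,z[b],rcond=None)[0].round(4),np.median(z[b]).round(4))
    for nm,(u,v) in (dict(char=(266,233),amber=(208,218),green=(192,179),cru=(410,325),ring=(336,291),purple=(369,369),pink=(450,387)) if n=="scene" else dict(char=(294,220),amber=(309,186),green=(356,163),cru=(220,348),ring=(248,286),purple=(165,325),pink=(153,387))).items():
        a=np.median(P[v-2:v+3,u-2:u+3].reshape(-1,3),0)
        m=(np.hypot(X-a[0],Y-a[1])<.06)&(z>.012)&(z<.11)
        k,l=cv2.connectedComponents(m.astype(np.uint8));m=l==l[v,u]
        q=P[m];zt=np.percentile(q[:,2],98);t=q[q[:,2]>zt-.006]
        (cx,cy),rr=cv2.minEnclosingCircle(t[:,:2].astype(np.float32)*1000)
        rc=cv2.minAreaRect(t[:,:2].astype(np.float32)*1000)
        print(nm,"top z",zt.round(4),"circ",round(cx,1),round(cy,1),round(rr,1),"rect",np.round(rc[0],1),np.round(rc[1],1),round(rc[2],1))
    for x,y,zz,c in zip(X.ravel(),Y.ravel(),z.ravel(),p.reshape(-1,3)):
        if not(.3<x<.9 and -.4<y<.4 and zz<.13):continue
        i,j=int((.9-x)*1000),int((.4-y)*1000)
        s=np.s_[max(i-1,0):i+2,max(j-1,0):j+2]
        w=Z[s]<zz;Z[s][w]=zz;top[s][w]=c
cv2.imwrite("pics/top.png",top)
E
```

```text
scene bench plane [-0.0046 -0.0019  0.0036] -0.0003
char top z 0.0907 circ 637.1 -10.2 35.4 rect [636.6 -11.6] [27.8 69.4] 69.5
amber top z nan circ 0.0 0.0 0.0 rect [0. 0.] [0. 0.] 0.0
green top z 0.0593 circ 609.7 -252.8 21.1 rect [ 608.6 -251.7] [40.  37.8] 51.9
cru top z nan circ 0.0 0.0 0.0 rect [0. 0.] [0. 0.] 0.0
ring top z nan circ 0.0 0.0 0.0 rect [0. 0.] [0. 0.] 0.0
purple top z nan circ 0.0 0.0 0.0 rect [0. 0.] [0. 0.] 0.0
pink top z nan circ 0.0 0.0 0.0 rect [0. 0.] [0. 0.] 0.0
side bench plane [-0.0053 -0.0011  0.0055] 0.0014
char top z 0.0925 circ 637.3 -11.2 36.5 rect [637.2 -11.9] [25.3 70.8] 69.0
amber top z 0.0608 circ 666.2 -136.8 21.3 rect [ 666.1 -136.8] [37.4 39.7] 25.2
green top z 0.0608 circ 610.4 -252.7 20.4 rect [ 611.  -252.5] [37.4 39.6] 21.3
cru top z nan circ 0.0 0.0 0.0 rect [0. 0.] [0. 0.] 0.0
ring top z 0.0522 circ 645.7 145.1 26.3 rect [645.  144.9] [48.7 51.5] 37.2
purple top z nan circ 0.0 0.0 0.0 rect [0. 0.] [0. 0.] 0.0
pink top z nan circ 0.0 0.0 0.0 rect [0. 0.] [0. 0.] 0.0
```

View pics/top.png

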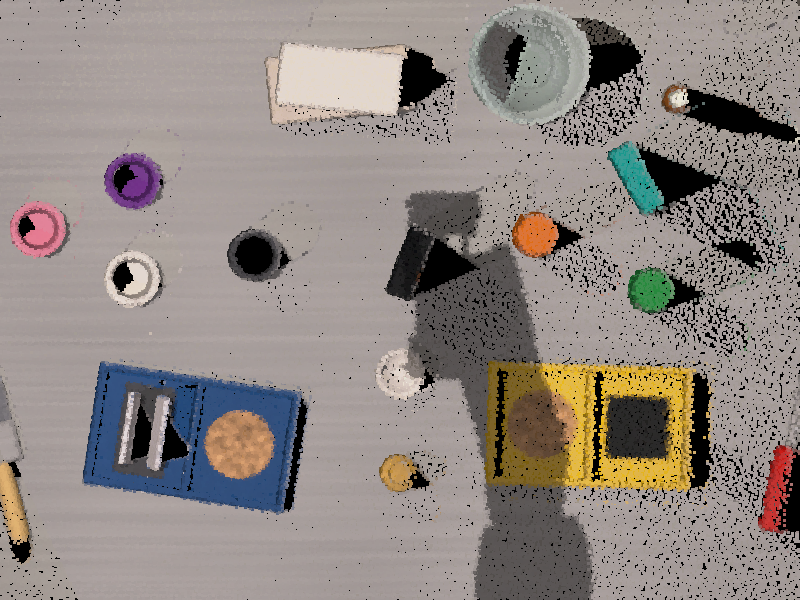

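The map is x = 0.9 − row/1000, y = 0.4 − col/1000. It shows the blue tray clip near (147,433), the cork at (239,444), the yellow cork at (541,425) and the black seat at (637,427). I'll measure precisely and take a close crop of the charcoal.

```bash
cat > meas.py <<'E'
from h import *
def rect(q): 
    c,s,a=cv2.minAreaRect(np.ascontiguousarray(q[:,:2]*1000,dtype=np.float32));return np.round(c,1),np.round(s,1),round(a,1)
def trim(q):
    lo,hi=np.percentile(q[:,:2],[.5,99.5],axis=0);return q[((q[:,:2]>=lo)&(q[:,:2]<=hi)).all(1)]
E
python3 - <<'E'
from meas import *
for n in("scene","side"):
    P,p,d=cloud(n,cv2.imread(f"pics/{n}0.png"),np.load(f"pics/{n}0.npy"))
    q=P.reshape(-1,3);hv=cv2.cvtColor(p,cv2.COLOR_BGR2HSV).reshape(-1,3).astype(int)
    g=~np.isnan(q[:,0]);q=q[g];hv=hv[g];H,S,V=hv.T
    def near(x,y,rad):return np.hypot(q[:,0]-x,q[:,1]-y)<rad
    print(n)
    for nm,x,y,rad in(("amber",.666,-.137,.04),("cru",.622,.267,.04),("ring",.645,.145,.04),("char",.637,-.011,.06),("green",.61,-.2525,.04)):
        m=near(x,y,rad)&(q[:,2]>.015);zt=np.percentile(q[m,2],98);t=q[m&(q[:,2]>zt-.004)]
        (cx,cy),rr=cv2.minEnclosingCircle(np.float32(t[:,:2]*1000));print(nm,"top",zt.round(4),"circ",round(cx,1),round(cy,1),round(rr,1),rect(t))
    z=q[:,2]
    for nm,x,y,m in(("blue tray",.465,.21,(H>100)&(H<125)&(S>100)),("yellow tray",.475,-.19,(H>20)&(H<32)&(S>150))):
        m=m&near(x,y,.13)&(z>-.004)&(z<.03);rim=m&(z>np.percentile(z[m],97)-.006);print(nm,"all",rect(q[m]),"rim",rect(trim(q[rim])),"rimz",np.percentile(z[m],97).round(4),"floor",np.percentile(z[m],30).round(4))
    for nm,x,y,m in(("cork b",.456,.161,(H<20)&(S>70)),("cork y",.475,-.141,(H<19)&(S>50)&(V>25)),("black seat",.473,-.237,(V<60)&(S<120))):
        m=m&near(x,y,.05)&(z<.02);print(nm,rect(trim(q[m])),"z",np.median(z[m]).round(4))
    m=near(.467,.258,.05)&(z>.025)&(z<.08);l=q[m];th=np.radians(-8.7);lt=l[:,0]*-np.sin(th)+l[:,1]*np.cos(th)
    print("leaves all",rect(l),"ztop",np.percentile(l[:,2],98).round(4))
p=cv2.imread("pics/scene0.png")[180:280,80:310];cv2.imwrite("pics/crop.png",cv2.resize(p,None,fx=3,fy=3,interpolation=3))
E
```

```text
scene
amber top 0.0587 circ 663.5 -136.1 20.6 (array([ 663.9, -136. ]), array([37.7, 39.6]), 13.1)
cru top 0.0404 circ 620.5 268.5 27.4 (array([620.9, 268.5]), array([53. , 52.1]), 31.6)
ring top 0.0503 circ 643.9 145.7 25.5 (array([644.2, 145.9]), array([49.4, 48.7]), 82.1)
char top 0.427 circ 633.8 8.4 35.9 (array([644.5,  17.1]), array([27.5, 71.8]), 39.1)
green top 0.0594 circ 608.6 -253.0 21.1 (array([ 609.4, -251.2]), array([37.8, 39.2]), 39.9)
blue tray all (array([461.7, 208.6]), array([201.8, 122.6]), 81.4) rim (array([461.7, 208.7]), array([201.9, 122.5]), 81.3) rimz 0.0142 floor 0.0041
yellow tray all (array([ 473.4, -196.1]), array([218. , 122.5]), 88.4) rim (array([ 473.4, -188.7]), array([201.7, 122.2]), 88.7) rimz 0.0145 floor 0.0047
cork b (array([453.5, 160.3]), array([65.3, 65.7]), 85.6) z 0.0049
cork y (array([ 473.6, -143.9]), array([65.2, 65. ]), 43.8) z 0.0052
black seat (array([ 471. , -238.7]), array([55.8, 56.3]), 89.5) z 0.0053
leaves all (array([468.8, 256.3]), array([39.7, 72.2]), 81.6) ztop 0.0607
side
amber top 0.0608 circ 666.2 -136.8 21.3 (array([ 665.
[... 281 characters left out ...]
ay([69.6, 26.1]), 24.0)
green top 0.0608 circ 610.6 -252.6 20.3 (array([ 610.1, -252.9]), array([35.5, 39.6]), 21.1)
blue tray all (array([462.7, 207.9]), array([201.3, 120.2]), 81.4) rim (array([462.7, 207.9]), array([201.1, 119.9]), 81.5) rimz 0.0163 floor 0.0059
yellow tray all (array([ 474.2, -190.2]), array([204.3, 119.5]), 88.1) rim (array([ 474.2, -189.8]), array([201.8, 119.4]), 88.6) rimz 0.0164 floor 0.0062
cork b (array([455.7, 160.1]), array([64.5, 64.9]), 0.6) z 0.0069
cork y (array([ 475.9, -142.6]), array([64.1, 65.5]), 1.0) z 0.0071
black seat (array([ 472.2, -238. ]), array([57.9, 59.6]), 0.1) z 0.0071
leaves all (array([470.2, 254.8]), array([40.5, 70.6]), 80.8) ztop 0.0629
```

View pics/crop.png

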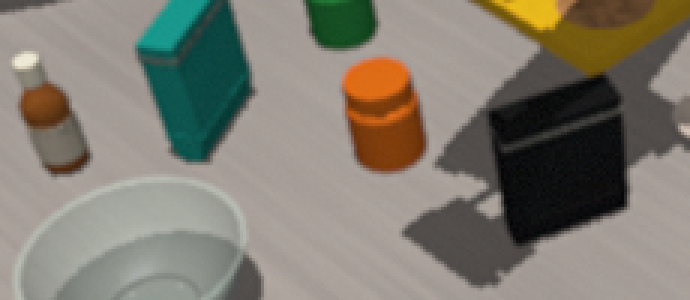

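Black block with the grey band, crop (567,160), is the charcoal; the teal one at (195,75) is rejected. Amber jar is at crop (385,115). Now I'll move over the charcoal and turn.

```bash
python3 -m pendant '[[-0.47,0.5,0,0,0,0],[0,0,0,0,0,-0.0385],[0,0,0,0,0,-0.0385],[0,0,0,0,0,-0.0385],[0,0,0,0,0,-0.0385]]' 1 20
python3 -m pendant '[[0,0,0.5,0,0,-0.0385],[0,0,0.5,0,0,-0.0385],[0,0,0.5,0,0,-0.0385],[0,0,0,0,0,-0.0385],[0,0,0,0,0,-0.0385]]'
python3 -m pendant '[[0,0,0,0,0,-0.0385],[0,0,0,0,0,0],[0,0,0,0,0,0]]'
python3 - <<'E'
from h import *
s=r.get_state();M=T(s);print(M.round(4),s["q"].round(2))
P,p,d=cloud("wrist");cv2.imwrite("pics/w1.png",p)
from meas import rect
q=P.reshape(-1,3);m=(q[:,2]>.082)&(q[:,2]<.1)&(np.hypot(q[:,0]-.637,q[:,1]+.012)<.05)
print(m.sum(),np.median(q[m,2]),rect(q[m]))
E
```

```text
clock: 0.57
tool_pos: [0.6373, -0.0119, 0.2384]
eef_rot: [0.515, 0.857, -0.0, -0.0]
contact_force: [-0.2, -0.0, -0.6]
opening: 1.002
finger_force: 0.0
clock: 0.98
tool_pos: [0.6366, -0.012, 0.1999]
eef_rot: [0.236, 0.972, -0.0, -0.001]
contact_force: [0.3, -0.4, 0.6]
opening: 0.999
finger_force: 0.0
clock: 1.23
tool_pos: [0.6373, -0.0119, 0.2008]
eef_rot: [0.181, 0.983, 0.0, -0.0]
contact_force: [1.0, 0.2, 0.2]
opening: 0.998
finger_force: 0.0
[[-9.341e-01  3.569e-01 -7.000e-04  6.373e-01]
 [ 3.569e-01  9.342e-01  4.000e-04 -1.190e-02]
 [ 8.000e-04  1.000e-04 -1.000e+00  2.008e-01]
 [ 0.000e+00  0.000e+00  0.000e+00  1.000e+00]] [ 0.22  0.79 -0.52  1.55  0.46  0.92  0.76]
3939 0.09000320084191576 (array([633.9, -12.2]), array([23.9, 70. ]), 68.5)
```

Top is at z 0.090 and the yaw matches. I'll descend, grip and lift.

```bash
python3 -m pendant '[[0,0,1,0,0,0],[0,0,1,0,0,0],[0,0,1,0,0,0],[0,0,1,0,0,0],[0,0,1,0,0,0]]'
python3 -m pendant '[[0,0,0.4,0,0,-0.002],[0,0,0,0,0,0]]'
python3 -m pendant '[[0,0,0,0,0,0],[0,0,0,0,0,0],[0,0,0,0,0,0],[0,0,0,0,0,0],[0,0,0,0,0,0]]' -1 25
python3 -m pendant '[[0,0,0,0,0,0],[0,0,0,0,0,0],[0,0,-0.5,0,0,0],[0,0,-1,0,0,0],[0,0,-1,0,0,0]]'
python3 -m pendant '[[0,0,-1,0,0,0],[0,0,-0.5,0,0,0],[0,0,0,0,0,0]]'
```

```text
clock: 1.7
tool_pos: [0.6376, -0.0117, 0.0753]
eef_rot: [0.181, 0.983, -0.0, 0.0]
contact_force: [0.7, -0.9, -0.4]
opening: 1.0
finger_force: 0.0
clock: 1.87
tool_pos: [0.6357, -0.012, 0.0639]
eef_rot: [0.177, 0.984, -0.001, -0.002]
contact_force: [0.0, -0.7, 0.1]
opening: 0.995
finger_force: 0.0
clock: 2.28
tool_pos: [0.6381, -0.0118, 0.0673]
eef_rot: [0.177, 0.984, 0.0, 0.001]
contact_force: [-0.2, 0.5, -0.0]
opening: 0.646
finger_force: 0.0
clock: 2.7
tool_pos: [0.6368, -0.0117, 0.1295]
eef_rot: [0.176, 0.984, -0.0, -0.001]
contact_force: [0.4, 0.8, -0.2]
opening: 0.264
finger_force: 0.0
clock: 2.95
tool_pos: [0.6397, -0.0113, 0.17]
eef_rot: [0.177, 0.984, 0.001, 0.003]
contact_force: [0.2, 0.8, -0.1]
opening: 0.043
finger_force: 0.0
```

The fingers close at about 0.9 of their travel per second, so I lifted too early. I'll reopen and check the block.

```bash
python3 -m pendant '[[0,0,0,0,0,0],[0,0,0,0,0,0],[0,0,0,0,0,0],[0,0,0,0,0,0],[0,0,0,0,0,0]]' 1
python3 -m pendant '[[0,0,0,0,0,0],[0,0,0,0,0,0],[0,0,0,0,0,0],[0,0,0,0,0,0],[0,0,0,0,0,0]]'
python3 - <<'E'
from h import *
from meas import rect
s=r.get_state();print(T(s).round(4))
for n in("wrist","side"):
    P,p,d=cloud(n);cv2.imwrite(f"pics/{n}2.png",p)
    q=P.reshape(-1,3);m=(q[:,2]>.084)&(q[:,2]<.098)&(np.hypot(q[:,0]-.637,q[:,1]+.012)<.045)
    print(n,m.sum(),np.median(q[m,2]),rect(q[m]))
E
```

```text
clock: 3.37
tool_pos: [0.6369, -0.0118, 0.1651]
eef_rot: [0.176, 0.984, -0.0, -0.001]
contact_force: [0.1, -0.8, -0.1]
opening: 0.395
finger_force: 0.0
clock: 3.78
tool_pos: [0.6375, -0.0117, 0.1662]
eef_rot: [0.177, 0.984, 0.0, 0.0]
contact_force: [-0.4, -0.2, 0.2]
opening: 0.771
finger_force: 0.0
[[-9.376e-01  3.476e-01  1.000e-04  6.375e-01]
 [ 3.476e-01  9.376e-01  0.000e+00 -1.170e-02]
 [-0.000e+00  0.000e+00 -1.000e+00  1.662e-01]
 [ 0.000e+00  0.000e+00  0.000e+00  1.000e+00]]
wrist 5034 0.09003361045564749 (array([634. , -12.1]), array([23.7, 70.1]), 68.8)
side 431 0.09076145380159972 (array([637.4, -12.6]), array([26.8, 70.9]), 68.9)
```

Block not disturbed. Second descent, with the fingers pre-set and a longer close.

```bash
python3 -m pendant '[[0,0,1,0,0,0.004],[0,0,1,0,0,0],[0,0,1,0,0,0],[0,0,1,0,0,0],[0,0,0,0,0,0]]' 0.2
python3 -m pendant '[[0,0,0,0,0,0],[0,0,0,0,0,0],[0,0,0,0,0,0],[0,0,0,0,0,0],[0,0,0,0,0,0]]' -1 25
python3 -m pendant '[[0,0,0,0,0,0],[0,0,0,0,0,0],[0,0,0,0,0,0],[0,0,0,0,0,0],[0,0,0,0,0,0]]'
```

```text
clock: 4.3
tool_pos: [0.6342, -0.0123, 0.0618]
eef_rot: [0.182, 0.983, -0.001, -0.004]
contact_force: [-0.5, -0.0, -0.6]
opening: 0.598
finger_force: 0.0
clock: 4.72
tool_pos: [0.6384, -0.0118, 0.0677]
eef_rot: [0.183, 0.983, 0.0, 0.001]
contact_force: [-1.1, -0.2, 4.5]
opening: 0.267
finger_force: 25.0
clock: 5.13
tool_pos: [0.6385, -0.0118, 0.0677]
eef_rot: [0.183, 0.983, 0.0, 0.001]
contact_force: [-1.3, 0.1, 6.8]
opening: 0.27
finger_force: 25.0
```

Gripped at opening 0.27 (24 mm). I'll lift and carry it to the clip.

```bash
python3 -m pendant '[[0,0,-0.5,0,0,0],[0,0,-1,0,0,0],[0,0,-1,0,0,0],[0,0,-1,0,0,0],[0,0,-1,0,0,0]]'
python3 -m pendant '[[0.5,0.38,0,0,0,0],[0.9,0.68,0,0,0,0],[0.9,0.68,0,0,0,0],[0.9,0.68,0,0,0,0],[0.9,0.68,0,0,0,0]]'
python3 -m pendant '[[0.9,0.68,0,0,0,0],[0.9,0.68,0,0,0,0],[0.9,0.68,0,0,0,0],[0.9,0.68,0,0,0,0],[0.9,0.68,0,0,0,0]]'
python3 -m pendant '[[0.9,0.68,0,0,0,0],[0.6,0.4,0,0,0,0],[0,0,0,0,0,-0.035],[0,0,0,0,0,-0.034],[0,0,0,0,0,0]]'
python3 -m pendant '[[0,0,0,0,0,0],[0,0,0,0,0,0],[0,0,0,0,0,0]]'
python3 - <<'E'
from h import *
from meas import rect
M=T(r.get_state());print(M.round(4))
for n in("wrist","scene","side"):
    P,p,d=cloud(n);cv2.imwrite(f"pics/{n}3.png",p)
    if n!="scene":
        q=P.reshape(-1,3);zt=M[2,3]
        m=(np.hypot(q[:,0]-M[0,3],q[:,1]-M[1,3])<.05)&(abs(q[:,2]-zt-.023)<.012)
        print(n,m.sum(),rect(q[m]) if m.sum() else 0)
E
```

```text
clock: 5.55
tool_pos: [0.6372, -0.0116, 0.1806]
eef_rot: [0.183, 0.983, 0.0, -0.0]
contact_force: [-0.3, -0.7, -0.0]
opening: 0.275
finger_force: 25.0
clock: 5.97
tool_pos: [0.5688, 0.0983, 0.1796]
eef_rot: [0.183, 0.983, 0.0, 0.0]
contact_force: [0.3, 0.2, -0.7]
opening: 0.272
finger_force: 25.0
clock: 6.38
tool_pos: [0.4944, 0.2182, 0.1795]
eef_rot: [0.183, 0.983, 0.0, 0.0]
contact_force: [0.5, 0.2, -1.4]
opening: 0.271
finger_force: 25.0
clock: 6.8
tool_pos: [0.4696, 0.2562, 0.1793]
eef_rot: [0.073, 0.997, 0.0, 0.0]
contact_force: [-0.1, 0.2, -0.8]
opening: 0.269
finger_force: 25.0
clock: 7.05
tool_pos: [0.4702, 0.2556, 0.1789]
eef_rot: [0.077, 0.997, -0.0, 0.0]
contact_force: [-0.4, 0.4, -0.5]
opening: 0.271
finger_force: 25.0
[[-9.883e-01  1.526e-01  3.000e-04  4.702e-01]
 [ 1.526e-01  9.883e-01 -1.000e-04  2.556e-01]
 [-3.000e-04 -0.000e+00 -1.000e+00  1.789e-01]
 [ 0.000e+00  0.000e+00  0.000e+00  1.000e+00]]
wrist 14643 (array([465.2, 258.2]), array([73.5, 51.9]), 12.8)
side 672 (array([450.9, 260.7]), array([56.2, 34.6]), 71.4)
```

View pics/wrist3.png

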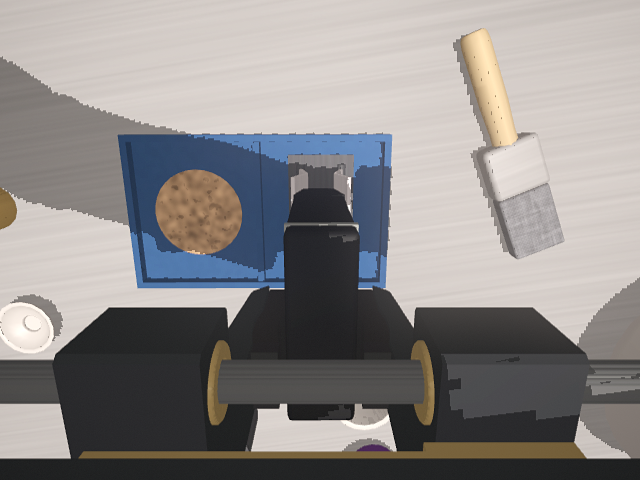

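The block is held above the clip at (320,170), and the tray looks square to the tool. I'll measure tray, cork and block in the wrist frame for a consistent offset.

```bash
python3 - <<'E'
from h import *
from meas import rect,trim
M=T(r.get_state());Mi=np.linalg.inv(M)
P,p,d=cloud("wrist")
q=P.reshape(-1,3);H,S,V=cv2.cvtColor(p,cv2.COLOR_BGR2HSV).reshape(-1,3).T.astype(int);z=q[:,2]
b=(H>100)&(H<125)&(S>90)&(z<.025)&(z>-.005);print("tray",rect(q[b]),np.percentile(z[b],97))
c=(H<20)&(S>70)&(z<.02)&(np.hypot(q[:,0]-.455,q[:,1]-.16)<.05);print("cork",rect(trim(q[c])),np.median(z[c]))
t=(q-M[:3,3])@M[:3,:3]
k=(abs(t[:,1])<.02)&(t[:,2]<-.005)&(t[:,2]>-.03)&(abs(t[:,0])<.045)
print("block top tool",np.percentile(t[k],[1,50,99],axis=0).round(4))
k=(abs(t[:,1])<.012)&(t[:,2]<.05)&(t[:,2]>.0)&(t[:,0]<.06)&(t[:,0]>.02);print("end face tool",np.percentile(t[k],[1,50,99],axis=0).round(4))
for n in("scene","side"):
    P,p,d=cloud(n);t=(P.reshape(-1,3)-M[:3,3])@M[:3,:3]
    k=(abs(t[:,1])<.015)&(t[:,2]<.08)&(t[:,2]>.01)&(abs(t[:,0])<.06);print(n,np.percentile(t[k],[.5,50,99.5],axis=0).round(4))
E
```

```text
tray (array([459.8, 208.1]), array([200.3, 119.4]), 81.2) 0.01479988565392407
cork (array([452.2, 160.8]), array([64.6, 64.9]), 0.0) 0.005889809864222828
block top tool [[-0.0292 -0.0188 -0.0284]
 [ 0.0128 -0.0003 -0.0223]
 [ 0.0391  0.019  -0.0066]]
end face tool [[ 0.0384 -0.0118  0.0003]
 [ 0.0389 -0.0006  0.0198]
 [ 0.0392  0.0104  0.0493]]
scene [[-0.0342 -0.0112  0.0107]
 [-0.0229  0.01    0.036 ]
 [ 0.0363  0.0127  0.0676]]
side [[-0.0177 -0.0112  0.0103]
 [ 0.0188  0.01    0.035 ]
 [ 0.036   0.0122  0.065 ]]
```

The block is within about 1 mm of the clip in every frame. Descending with a firmer grip, slowly once it reaches the leaves.

```bash
python3 -m pendant '[[-0.03,0,0.6,0,0,0],[0,0,0.8,0,0,0],[0,0,0.8,0,0,0],[0,0,0.5,0,0,0],[0,0,0,0,0,0]]' - 40
python3 -m pendant '[[0,0,0.2,0,0,0],[0,0,0.2,0,0,0],[0,0,0.2,0,0,0],[0,0,0.2,0,0,0],[0,0,0,0,0,0]]'
python3 -m pendant '[[0,0,0.15,0,0,0],[0,0,0.15,0,0,0],[0,0,0.15,0,0,0],[0,0,0,0,0,0],[0,0,0,0,0,0]]'
```

```text
clock: 7.77
tool_pos: [0.4694, 0.2548, 0.109]
eef_rot: [0.075, 0.997, -0.001, -0.002]
contact_force: [-0.4, 0.3, -1.2]
opening: 0.27
finger_force: 40.0
clock: 8.18
tool_pos: [0.4711, 0.256, 0.091]
eef_rot: [0.075, 0.997, 0.0, 0.0]
contact_force: [0.9, 0.6, -2.1]
opening: 0.267
finger_force: 40.0
clock: 8.6
tool_pos: [0.4707, 0.2555, 0.0795]
eef_rot: [0.075, 0.997, -0.0, -0.0]
contact_force: [0.8, 0.1, -2.7]
opening: 0.268
finger_force: 40.0
```

```bash
python3 -m pendant '[[0,0,0.1,0,0,0],[0,0,0.1,0,0,0],[0,0,0,0,0,0],[0,0,0,0,0,0]]'
python3 -m pendant '[[0,0,0.08,0,0,0],[0,0,0,0,0,0],[0,0,0,0,0,0]]'
python3 - <<'E'
from h import *
s=r.get_state();print(s["tool_pos"])
for n in("side","scene"):
    P,p,d=cloud(n);cv2.imwrite(f"pics/{n}4.png",cv2.resize(p[300:460,220:440] if n=="side" else p[150:320,360:520],None,fx=3,fy=3))
E
```

```text
clock: 8.93
tool_pos: [0.4705, 0.2556, 0.0746]
eef_rot: [0.075, 0.997, -0.0, -0.0]
contact_force: [1.0, 0.0, -2.3]
opening: 0.27
finger_force: 40.0
clock: 9.18
tool_pos: [0.4706, 0.2556, 0.0728]
eef_rot: [0.075, 0.997, -0.0, -0.0]
contact_force: [0.9, -0.6, -2.0]
opening: 0.27
finger_force: 40.0
[0.47061805 0.25562471 0.07280753]
```

View pics/side4.png

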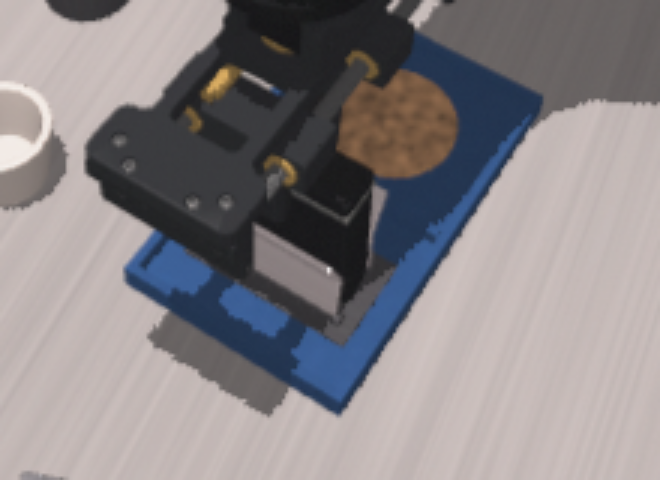

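The block sits between the two leaves, (300,280) and (375,230). I'll press on until the floor pushes back.

```bash
python3 -m pendant '[[0,0,0.04,0,0,0],[0,0,0,0,0,0],[0,0,0.04,0,0,0],[0,0,0,0,0,0],[0,0,0,0,0,0]]'
python3 -m pendant '[[0,0,0.04,0,0,0],[0,0,0,0,0,0],[0,0,0,0,0,0]]'
```

```text
clock: 9.7
tool_pos: [0.4706, 0.2557, 0.0726]
eef_rot: [0.075, 0.997, -0.0, 0.001]
contact_force: [-2.1, -0.5, 14.9]
opening: 0.273
finger_force: 40.0
clock: 9.95
tool_pos: [0.4707, 0.2558, 0.0726]
eef_rot: [0.075, 0.997, -0.0, 0.001]
contact_force: [-4.2, -3.2, 24.1]
opening: 0.268
finger_force: 40.0
```

Floor contact at 24 N, with no further travel. I'll ease off, release, rise and check.

```bash
python3 -m pendant '[[0,0,-0.08,0,0,0],[0,0,0,0,0,0],[0,0,0,0,0,0]]' 
python3 -m pendant '[[0,0,0,0,0,0],[0,0,0,0,0,0],[0,0,0,0,0,0],[0,0,0,0,0,0],[0,0,0,0,0,0]]' 0
python3 -m pendant '[[0,0,-0.4,0,0,0],[0,0,-0.8,0,0,0],[0,0,-1,0,0,0],[0,0,-1,0,0,0],[0,0,-1,0,0,0]]'
python3 -m pendant '[[0,0,-0.6,0,0,0],[0,0,0,0,0,0],[0,0,0,0,0,0],[0,0,0,0,0,0]]' 0.6
python3 - <<'E'
from h import *
from meas import rect,trim
s=r.get_state();print(s["tool_pos"])
for n in("wrist","side","scene"):
    P,p,d=cloud(n);q=P.reshape(-1,3);z=q[:,2];H,S,V=cv2.cvtColor(p,cv2.COLOR_BGR2HSV).reshape(-1,3).T.astype(int)
    b=(H>100)&(H<125)&(S>90)&(z<.025)&(z>-.005)&(np.hypot(q[:,0]-.462,q[:,1]-.208)<.13);print(n,"tray",rect(q[b]))
    m=(np.hypot(q[:,0]-.469,q[:,1]-.256)<.05)&(z>.085)&(z<.105);print(m.sum(),z[m].mean(),rect(q[m]))
E
```

```text
clock: 10.2
tool_pos: [0.4707, 0.2559, 0.0727]
eef_rot: [0.075, 0.997, 0.0, 0.0]
contact_force: [-0.9, -0.4, 10.6]
opening: 0.267
finger_force: 40.0
clock: 10.62
tool_pos: [0.4706, 0.2556, 0.0717]
eef_rot: [0.075, 0.997, -0.0, -0.0]
contact_force: [-0.5, -1.0, 0.2]
opening: 0.503
finger_force: 0.0
clock: 11.03
tool_pos: [0.4704, 0.2556, 0.1787]
eef_rot: [0.075, 0.997, -0.0, -0.0]
contact_force: [0.4, 0.9, -0.1]
opening: 0.5
finger_force: 0.0
clock: 11.37
tool_pos: [0.4703, 0.2551, 0.1914]
eef_rot: [0.075, 0.997, -0.001, -0.0]
contact_force: [-0.4, -0.1, 0.3]
opening: 0.778
finger_force: 0.0
[0.47028031 0.25513208 0.19141905]
wrist tray (array([459.7, 207.9]), array([200.4, 119.6]), 81.3)
4423 0.09492535470203464 (array([466.3, 256. ]), array([24.4, 70.1]), 81.2)
side tray (array([462.8, 207.8]), array([201.2, 120.4]), 81.3)
1027 0.09459024498709104 (array([469.7, 255.9]), array([25.4, 69.9]), 81.5)
scene tray (array([461.4, 203. ]), array([213.3, 122. ]), 81.1)
639 0.09282179327569391 (array([469., 257.]), array([25.4, 72.9]), 81.7)
```

Charcoal is home: top at 0.095 and offsets from the clip under 1 mm. Next, the amber jar: translate, then turn back by 90°.

```bash
python3 -m pendant '[[-0.33,-0.45,0,0,0,0],[-0.63,-0.9,0,0,0,0],[-0.63,-0.9,0,0,0,0],[-0.63,-0.9,0,0,0,0],[-0.63,-0.9,0,0,0,0]]' 1
python3 -m pendant '[[-0.63,-0.9,0,0,0,0],[-0.63,-0.9,0,0,0,0],[-0.63,-0.9,0,0,0,0],[-0.63,-0.9,0,0,0,0],[-0.63,-0.9,0,0,0,0]]'
python3 -m pendant '[[-0.63,-0.9,0,0,0,0],[-0.63,-0.9,0,0,0,0],[-0.63,-0.9,0,0,0,0],[-0.63,-0.9,0,0,0,0],[-0.63,-0.9,0,0,0,0]]'
python3 -m pendant '[[-0.63,-0.9,0,0,0,0],[-0.28,-0.37,0,0,0,0],[0,0,0,0,0,0.0385],[0,0,0,0,0,0.0385],[0,0,0,0,0,0.0385]]'
python3 -m pendant '[[0,0,0,0,0,0.0385],[0,0,0,0,0,0.0385],[0,0,0,0,0,0.0385],[0,0,0,0,0,0.0385],[0,0,0,0,0,0.0385]]'
python3 -m pendant '[[0,0,0,0,0,0.0385],[0,0,0,0,0,0.0385],[0,0,0,0,0,0.0385],[0,0,0,0,0,0.0385],[0,0,0,0,0,0.0385]]'
python3 -m pendant '[[0,0,0,0,0,0],[0,0,0,0,0,0],[0,0,0,0,0,0],[0,0,0,0,0,0]]'
cat > tgt.py <<'E'
import sys
from meas import *
# usage: tgt.py x y [z]: shift in tool units to world target
def to(x,y,z=None):
    M=T(r.get_state());v=np.array([x,y,M[2,3] if z is None else z])-M[:3,3]
    print("tcp",M[:3,3].round(4),"yaw of tool y",np.degrees(np.arctan2(M[1,1],M[0,1])).round(2),"units",(M[:3,:3].T@v/.025).round(3))
if __name__=="__main__": to(*map(float,sys.argv[1:]))
E
python3 tgt.py .665 -.1364; python3 - <<'E'
from meas import *
P,p,d=cloud("wrist");q=P.reshape(-1,3);z=q[:,2];H,S,V=cv2.cvtColor(p,cv2.COLOR_BGR2HSV).reshape(-1,3).T.astype(int)
m=(np.hypot(q[:,0]-.665,q[:,1]+.136)<.04)&(z>.054)&(z<.07);print(m.sum(),rect(q[m]),cv2.minEnclosingCircle(np.float32(q[m][:,:2]*1000)),np.median(z[m]),"hue",np.median(H[m]))
E
```

```text
clock: 11.93
tool_pos: [0.5259, 0.1437, 0.1911]
eef_rot: [0.075, 0.997, -0.0, -0.001]
contact_force: [0.8, -0.7, -0.4]
opening: 1.003
finger_force: 0.0
clock: 12.35
tool_pos: [0.5868, 0.0205, 0.1909]
eef_rot: [0.075, 0.997, -0.0, -0.001]
contact_force: [1.3, -0.3, 0.3]
opening: 0.999
finger_force: 0.0
clock: 12.77
tool_pos: [0.6477, -0.1025, 0.1907]
eef_rot: [0.075, 0.997, 0.0, -0.001]
contact_force: [0.3, 0.0, -0.1]
opening: 1.001
finger_force: 0.0
clock: 13.18
tool_pos: [0.665, -0.1362, 0.1904]
eef_rot: [0.257, 0.966, 0.0, -0.001]
contact_force: [0.0, 0.3, 0.6]
opening: 1.001
finger_force: 0.0
clock: 13.6
tool_pos: [0.665, -0.1357, 0.1907]
eef_rot: [0.533, 0.846, -0.0, -0.001]
contact_force: [0.1, 0.6, -0.3]
opening: 0.999
finger_force: 0.0
clock: 14.02
tool_pos: [0.665, -0.1357, 0.1907]
eef_rot: [0.761, 0.649, -0.001, -0.001]
contact_force: [0.2, -0.1, -0.0]
opening: 0.999
finger_force: 0.0
clock: 14.35
tool_pos: [0.6654, -0.136, 0.1916]
eef_rot: [0.758, 0.652, -0.0, -0.0]
contact_force: [0.3, 0.2, 0.3]
opening: 0.998
finger_force: 0.0
tcp [ 0.6654 -0.136   0.1916] yaw of tool y -8.61 units [-0.019 -0.013  0.   ]
2440 (array([ 662.6, -137.1]), array([39. , 39.1]), 73.0) ((662.306396484375, -137.5181427001953), 20.089859008789062) 0.05802080495722159 hue 12.0
```

The wrist readings differ from the fixed cameras by a constant world offset (−2.6, −0.4 mm) whatever the tool yaw. I'll therefore trust the wrist frame: amber at (0.6626, −0.1372), with hue confirming amber. Descend and grip.

```bash
python3 -m pendant '[[-0.03,-0.12,0.8,0,0,0],[0,0,1,0,0,0],[0,0,1,0,0,0],[0,0,1,0,0,0],[0,0,1,0,0,0]]' 1 25
python3 -m pendant '[[0,0,1,0,0,0],[0,0,0.9,0,0,0],[0,0,0.4,0,0,0],[0,0,0,0,0,0],[0,0,0,0,0,0]]'
python3 -m pendant '[[0,0,0,0,0,0],[0,0,0,0,0,0],[0,0,0,0,0,0],[0,0,0,0,0,0],[0,0,0,0,0,0]]' -1
python3 -m pendant '[[0,0,0,0,0,0],[0,0,0,0,0,0],[0,0,0,0,0,0],[0,0,0,0,0,0]]'
```

```text
clock: 14.82
tool_pos: [0.6626, -0.1364, 0.071]
eef_rot: [0.759, 0.652, 0.0, 0.0]
contact_force: [0.7, 0.1, -0.0]
opening: 1.002
finger_force: 0.0
clock: 15.23
tool_pos: [0.6627, -0.1363, 0.0147]
eef_rot: [0.759, 0.651, 0.0, -0.0]
contact_force: [-0.3, -0.5, -0.0]
opening: 0.999
finger_force: 0.0
clock: 15.65
tool_pos: [0.6629, -0.1363, 0.0152]
eef_rot: [0.759, 0.651, 0.0, 0.0]
contact_force: [-0.4, 0.1, 0.4]
opening: 0.647
finger_force: 0.0
clock: 15.98
tool_pos: [0.6629, -0.1363, 0.0147]
eef_rot: [0.759, 0.651, 0.0, 0.0]
contact_force: [0.7, 0.5, 1.5]
opening: 0.489
finger_force: 25.0
```

Gripped (43 mm). Lift and carry to the blue tray's cork.

```bash
python3 -m pendant '[[0,0,-0.4,0,0,0],[0,0,-1,0,0,0],[0,0,-1,0,0,0],[0,0,-1,0,0,0],[0,0,-1,0,0,0]]'
python3 tgt.py .4524 .1607
```

```text
clock: 16.4
tool_pos: [0.6619, -0.1362, 0.1258]
eef_rot: [0.759, 0.651, -0.0, -0.0]
contact_force: [0.7, -0.2, -1.3]
opening: 0.492
finger_force: 25.0
tcp [ 0.6619 -0.1362  0.1258] yaw of tool y -8.73 units [ 1.0467e+01 -1.0085e+01  1.0000e-02]
```

```bash
python3 -m pendant '[[0.4,-0.39,0,0,0,0],[0.82,-0.79,0,0,0,0],[0.82,-0.79,0,0,0,0],[0.82,-0.79,0,0,0,0],[0.82,-0.79,0,0,0,0]]'
python3 -m pendant '[[0.82,-0.79,0,0,0,0],[0.82,-0.79,0,0,0,0],[0.82,-0.79,0,0,0,0],[0.82,-0.79,0,0,0,0],[0.82,-0.79,0,0,0,0]]'
python3 -m pendant '[[0.82,-0.79,0,0,0,0],[0.82,-0.79,0,0,0,0],[0.82,-0.79,0,0,0,0],[0.23,-0.21,0,0,0,0],[0,0,0,0,0,0]]'
python3 -m pendant '[[0,0,0,0,0,0],[0,0,0,0,0,0],[0,0,0,0,0,0]]'
python3 tgt.py .4524 .1607 .0215; python3 - <<'E'
from meas import *
M=T(r.get_state());P,p,d=cloud("wrist");cv2.imwrite("pics/w5.png",p);t=(P.reshape(-1,3)-M[:3,3])@M[:3,:3]
k=(np.hypot(t[:,0],t[:,1])<.03)&(t[:,2]>-.05)&(t[:,2]<-.036);print("cap in tool",k.sum(),rect(t[k]),np.median(t[k],0))
q=P.reshape(-1,3);z=q[:,2];H,S,V=cv2.cvtColor(p,cv2.COLOR_BGR2HSV).reshape(-1,3).T.astype(int)
b=(H>100)&(H<125)&(S>90)&(z<.025)&(z>-.005);print("tray",rect(q[b]))
E
```

```text
clock: 16.82
tool_pos: [0.5876, -0.031, 0.125]
eef_rot: [0.759, 0.651, 0.0, -0.0]
contact_force: [0.2, 0.8, -2.8]
opening: 0.491
finger_force: 25.0
clock: 17.23
tool_pos: [0.5057, 0.0854, 0.125]
eef_rot: [0.759, 0.651, 0.0, -0.0]
contact_force: [0.7, 1.2, -1.0]
opening: 0.491
finger_force: 25.0
clock: 17.65
tool_pos: [0.4516, 0.1633, 0.1249]
eef_rot: [0.757, 0.653, 0.0, -0.001]
contact_force: [0.2, -0.3, -1.2]
opening: 0.49
finger_force: 25.0
clock: 17.9
tool_pos: [0.4543, 0.159, 0.1246]
eef_rot: [0.76, 0.65, 0.0, 0.001]
contact_force: [-0.0, 0.4, -1.2]
opening: 0.493
finger_force: 25.0
tcp [0.4543 0.159  0.1246] yaw of tool y -8.91 units [ 0.058 -0.089  4.124]
cap in tool 9578 (array([-1.2, -0.5]), array([40.5, 57.5]), 1.1) [ 0.0084257  -0.00095386 -0.04327223]
tray (array([459.1, 204.2]), array([184.4, 120.3]), 81.2)
```

```bash
python3 -m pendant '[[0.08,-0.08,0.7,0,0,0],[0,0,1,0,0,0],[0,0,1,0,0,0],[0,0,0.8,0,0,0],[0,0,0,0,0,0]]'
python3 -m pendant '[[0,0,0.3,0,0,0],[0,0,0.1,0,0,0],[0,0,0.1,0,0,0],[0,0,0,0,0,0],[0,0,0,0,0,0]]'
python3 tgt.py .4524 .1607 .020
```

```text
clock: 18.37
tool_pos: [0.4504, 0.1615, 0.0341]
eef_rot: [0.759, 0.651, -0.002, -0.001]
contact_force: [0.5, 1.1, -0.8]
opening: 0.491
finger_force: 25.0
clock: 18.78
tool_pos: [0.452, 0.163, 0.0251]
eef_rot: [0.759, 0.651, 0.001, 0.0]
contact_force: [-0.6, -0.2, -1.1]
opening: 0.493
finger_force: 25.0
tcp [0.452  0.163  0.0251] yaw of tool y -8.74 units [-0.09   0.032  0.206]
```

```bash
python3 -m pendant '[[-0.05,0.02,0.08,0,0,0],[0,0,0.06,0,0,0],[0,0,0,0,0,0],[0,0,0.04,0,0,0],[0,0,0,0,0,0]]'
python3 -m pendant '[[0,0,0.03,0,0,0],[0,0,0,0,0,0],[0,0,0,0,0,0]]'
python3 tgt.py .4524 .1607 .020
```

```text
clock: 19.2
tool_pos: [0.4517, 0.1617, 0.0199]
eef_rot: [0.759, 0.651, -0.0, -0.0]
contact_force: [0.1, -0.9, -0.6]
opening: 0.487
finger_force: 25.0
clock: 19.45
tool_pos: [0.4518, 0.1617, 0.0196]
eef_rot: [0.759, 0.651, 0.0, 0.0]
contact_force: [-0.2, 0.7, 4.9]
opening: 0.49
finger_force: 25.0
tcp [0.4518 0.1617 0.0196] yaw of tool y -8.72 units [-0.036  0.03  -0.015]
```

Seated at 5 N. Release, rise, verify.

```bash
python3 -m pendant '[[0,0,0,0,0,0],[0,0,0,0,0,0],[0,0,0,0,0,0],[0,0,0,0,0,0]]' 0.4
python3 -m pendant '[[0,0,-0.3,0,0,0],[0,0,-0.8,0,0,0],[0,0,-1,0,0,0],[0,0,-1,0,0,0],[0,0,-1,0,0,0]]'
python3 -m pendant '[[0,0,-1,0,0,0],[0,0,-1,0,0,0],[0,0,-0.7,0,0,0],[0,0,0,0,0,0],[0,0,0,0,0,0]]' 1
python3 - <<'E'
from meas import *
from tgt import to
P,p,d=cloud("wrist");q=P.reshape(-1,3);z=q[:,2];H,S,V=cv2.cvtColor(p,cv2.COLOR_BGR2HSV).reshape(-1,3).T.astype(int)
b=(H>100)&(H<125)&(S>90)&(z<.025)&(z>-.005);print("tray",rect(q[b]))
for c,h in(((.452,.161),.063),((.467,.256),.095)):
    m=(np.hypot(q[:,0]-c[0],q[:,1]-c[1])<.045)&(abs(z-h)<.004);print(m.sum(),rect(q[m]),np.median(z[m]))
to(.6187,.2677)
E
```

```text
clock: 19.78
tool_pos: [0.4518, 0.1617, 0.0191]
eef_rot: [0.759, 0.651, 0.0, 0.0]
contact_force: [0.5, 0.3, -0.2]
opening: 0.701
finger_force: 0.0
clock: 20.2
tool_pos: [0.4514, 0.1614, 0.1231]
eef_rot: [0.759, 0.651, -0.0, 0.0]
contact_force: [0.3, -0.6, -0.6]
opening: 0.705
finger_force: 0.0
clock: 20.62
tool_pos: [0.4522, 0.1617, 0.1902]
eef_rot: [0.759, 0.651, 0.001, 0.0]
contact_force: [0.6, 0.1, -0.0]
opening: 1.002
finger_force: 0.0
tray (array([459.7, 208.1]), array([199.8, 120.2]), 81.3)
2543 (array([450.2, 160.8]), array([39. , 38.9]), 0.4) 0.0630285101804719
5959 (array([467.1, 256.2]), array([23.8, 70.1]), 81.2) 0.09511973958082903
tcp [0.4515 0.1615 0.1893] yaw of tool y -8.73 units [5.215e+00 5.964e+00 1.000e-03]
```

```bash
python3 - <<'E'
from meas import *
for n in("side","scene"):
    P,p,d=cloud(n);q=P.reshape(-1,3);z=q[:,2]
    for c,h in(((.454,.161),.063),((.469,.256),.095)):
        m=(np.hypot(q[:,0]-c[0],q[:,1]-c[1])<.045)&(abs(z-h)<.005);print(n,m.sum(),rect(q[m]),cv2.minEnclosingCircle(np.float32(q[m][:,:2]*1000)))
E
```

```text
side 498 (array([453. , 160.7]), array([39.3, 38.3]), 76.1) ((453.4576110839844, 160.06678771972656), 20.34419822692871)
side 904 (array([469.8, 255.9]), array([24.8, 70.3]), 81.8) ((469.898681640625, 257.5520935058594), 36.049415588378906)
scene 316 (array([453., 161.]), array([38.9, 38.1]), 59.4) ((453.6795654296875, 160.76211547851562), 20.840652465820312)
scene 538 (array([469.4, 256.9]), array([25. , 71.4]), 81.4) ((469.32818603515625, 257.1913146972656), 36.340484619140625)
```

Both kit items are within about 2 mm of centre. On to the crucible.

```bash
python3 -m pendant '[[0.4,0.45,0,0,0,0],[0.7,0.8,0,0,0,0],[0.7,0.8,0,0,0,0],[0.7,0.8,0,0,0,0],[0.7,0.8,0,0,0,0]]'
python3 -m pendant '[[0.7,0.8,0,0,0,0],[0.7,0.8,0,0,0,0],[0.6,0.7,0,0,0,0],[0,0,0,0,0,-0.02],[0,0,0,0,0,-0.02]]'
python3 -m pendant '[[0,0,0,0,0,0],[0,0,0,0,0,0],[0,0,0,0,0,0]]'
python3 - <<'E'
from meas import *
from tgt import to
P,p,d=cloud("wrist");cv2.imwrite("pics/w6.png",p);q=P.reshape(-1,3);z=q[:,2]
m=(np.hypot(q[:,0]-.6187,q[:,1]-.2677)<.045)&(abs(z-.04)<.004);(c,rr)=cv2.minEnclosingCircle(np.float32(q[m][:,:2]*1000));print(m.sum(),rect(q[m]),np.median(z[m]),c,rr,np.median(p.reshape(-1,3)[m],0))
to(c[0]/1000+.001,c[1]/1000,.013)
E
```

```text
clock: 21.18
tool_pos: [0.5542, 0.2272, 0.1877]
eef_rot: [0.759, 0.651, -0.001, -0.0]
contact_force: [0.4, -0.0, 0.5]
opening: 1.005
finger_force: 0.0
clock: 21.6
tool_pos: [0.6185, 0.2683, 0.1868]
eef_rot: [0.715, 0.699, -0.001, -0.0]
contact_force: [-1.0, -0.1, -0.4]
opening: 1.005
finger_force: 0.0
clock: 21.85
tool_pos: [0.618, 0.2672, 0.1883]
eef_rot: [0.717, 0.697, -0.001, -0.0]
contact_force: [-0.1, 0.4, -0.2]
opening: 1.002
finger_force: 0.0
1479 (array([618.8, 268.4]), array([52.4, 52.5]), 4.9) 0.03972776940627937 (618.8472900390625, 268.3849182128906) 26.61070442199707 [162. 169. 179.]
tcp [0.6181 0.2673 0.1887] yaw of tool y -1.6 units [0.049 0.075 7.026]
```

```bash
python3 -m pendant '[[0.05,0.06,0.8,0,0,0],[0,0,1,0,0,0],[0,0,1,0,0,0],[0,0,1,0,0,0],[0,0,1,0,0,0]]' 1 25
python3 -m pendant '[[0,0,1,0,0,0],[0,0,0.8,0,0,0],[0,0,0.35,0,0,0],[0,0,0,0,0,0],[0,0,0,0,0,0]]'
python3 -m pendant '[[0,0,0,0,0,0],[0,0,0,0,0,0],[0,0,0,0,0,0],[0,0,0,0,0,0],[0,0,0,0,0,0]]' -1
python3 -m pendant '[[0,0,0,0,0,0],[0,0,0,0,0,0],[0,0,0,0,0,0]]'
python3 tgt.py .6198 .2684
```

```text
clock: 22.32
tool_pos: [0.62, 0.2687, 0.0683]
eef_rot: [0.717, 0.697, 0.0, 0.0]
contact_force: [-0.5, 0.6, -1.0]
opening: 1.001
finger_force: 0.0
clock: 22.73
tool_pos: [0.6203, 0.2689, 0.0159]
eef_rot: [0.717, 0.697, 0.0, 0.0]
contact_force: [-0.2, 1.0, -0.1]
opening: 0.999
finger_force: 0.0
clock: 23.15
tool_pos: [0.6204, 0.2689, 0.0161]
eef_rot: [0.717, 0.698, 0.0, 0.0]
contact_force: [0.3, -0.1, 0.7]
opening: 0.645
finger_force: 0.0
clock: 23.4
tool_pos: [0.6203, 0.2689, 0.0159]
eef_rot: [0.716, 0.698, 0.0, 0.0]
contact_force: [-0.2, -0.8, 3.6]
opening: 0.579
finger_force: 24.6
tcp [0.6203 0.2689 0.0159] yaw of tool y -1.53 units [-0.019 -0.021 -0.   ]
```

```bash
python3 -m pendant '[[0,0,-0.4,0,0,0],[0,0,-1,0,0,0],[0,0,-1,0,0,0],[0,0,-1,0,0,0],[0,0,-1,0,0,0]]'
python3 -m pendant '[[0,0,-0.6,0,0,0],[0,0,0,0,0,0],[0,0,0,0,0,0]]'
python3 tgt.py .474 -.1422
```

```text
clock: 23.82
tool_pos: [0.6197, 0.2686, 0.1268]
eef_rot: [0.716, 0.698, -0.0, -0.0]
contact_force: [0.8, 0.5, -0.8]
opening: 0.573
finger_force: 24.9
clock: 24.07
tool_pos: [0.6203, 0.2688, 0.1412]
eef_rot: [0.716, 0.698, 0.001, 0.0]
contact_force: [0.9, -0.0, -0.8]
opening: 0.576
finger_force: 24.9
tcp [0.6203 0.2688 0.1412] yaw of tool y -1.53 units [-1.6592e+01 -5.4090e+00 -1.5000e-02]
```

```bash
python3 -m pendant '[[-0.5,-0.16,0,0,0,0],[-0.97,-0.316,0,0,0,0],[-0.97,-0.316,0,0,0,0],[-0.97,-0.316,0,0,0,0],[-0.97,-0.316,0,0,0,0]]'
python3 -m pendant '[[-0.97,-0.316,0,0,0,0],[-0.97,-0.316,0,0,0,0],[-0.97,-0.316,0,0,0,0],[-0.97,-0.316,0,0,0,0],[-0.97,-0.316,0,0,0,0]]'
python3 -m pendant '[[-0.97,-0.316,0,0,0,0],[-0.97,-0.316,0,0,0,0],[-0.97,-0.316,0,0,0,0],[-0.97,-0.316,0,0,0,0],[-0.97,-0.316,0,0,0,0]]'
python3 -m pendant '[[-0.97,-0.316,0,0,0,0],[-0.97,-0.316,0,0,0,0],[-0.57,-0.19,0,0,0,0],[0,0,0,0,0,0],[0,0,0,0,0,0]]'
python3 -m pendant '[[0,0,0,0,0,0],[0,0,0,0,0,0],[0,0,0,0,0,0]]'
python3 - <<'E'
from meas import *
from tgt import to
to(.474,-.1422,.021)
M=T(r.get_state());P,p,d=cloud("wrist");cv2.imwrite("pics/w7.png",p);q=P.reshape(-1,3);z=q[:,2];H,S,V=cv2.cvtColor(p,cv2.COLOR_BGR2HSV).reshape(-1,3).T.astype(int)
b=(H>20)&(H<32)&(S>150)&(z<.025)&(z>-.005)&(np.hypot(q[:,0]-.472,q[:,1]+.19)<.13);print("tray",rect(q[b]))
t=(q-M[:3,3])@M[:3,:3];k=(np.hypot(t[:,0],t[:,1])<.03)&(abs(t[:,2]+.024)<.004);print("rim tool",k.sum(),rect(t[k]))
E
```

```text
clock: 24.48
tool_pos: [0.5797, 0.1588, 0.1386]
eef_rot: [0.716, 0.698, -0.002, -0.001]
contact_force: [0.1, -0.3, -1.4]
opening: 0.573
finger_force: 24.9
clock: 24.9
tool_pos: [0.537, 0.0389, 0.1389]
eef_rot: [0.716, 0.698, -0.001, -0.001]
contact_force: [0.4, -0.4, -1.6]
opening: 0.575
finger_force: 24.9
clock: 25.32
tool_pos: [0.4943, -0.081, 0.1391]
eef_rot: [0.716, 0.698, -0.001, -0.001]
contact_force: [0.4, -0.5, -1.3]
opening: 0.575
finger_force: 24.9
clock: 25.73
tool_pos: [0.4729, -0.1425, 0.1394]
eef_rot: [0.717, 0.697, -0.001, -0.001]
contact_force: [0.1, 1.3, -0.3]
opening: 0.581
finger_force: 24.9
clock: 25.98
tool_pos: [0.4744, -0.1407, 0.1403]
eef_rot: [0.716, 0.698, 0.0, -0.0]
contact_force: [0.3, -0.2, -0.7]
opening: 0.574
finger_force: 24.9
tcp [ 0.4744 -0.1407  0.1403] yaw of tool y -1.39 units [-0.065 -0.013  4.771]
tray (array([ 470.8, -190.3]), array([200.2, 120. ]), 87.7)
rim tool 5154 (array([ 0.9, -2. ]), array([52.9, 51.1]), 41.3)
```

View pics/w7.png

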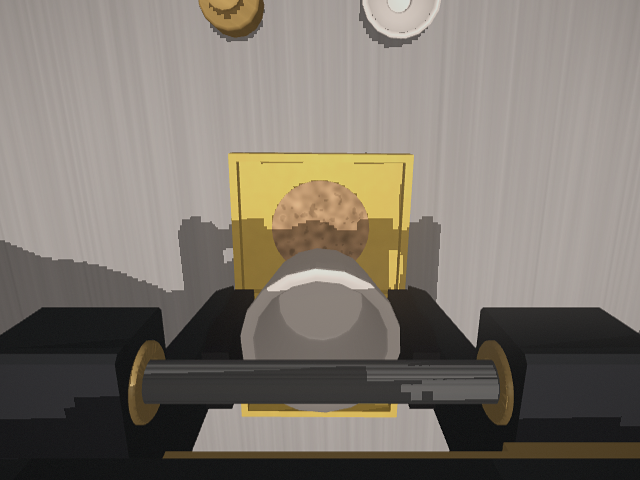

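The crucible is upright in the grip at (320,340), with the cork at (320,225) behind it. The held centre is offset (+0.9, −2.0) mm in the tool, so I'll correct for that and lower it.

```bash
python3 -m pendant '[[-0.1,0,0.8,0,0,0],[0,0,1,0,0,0],[0,0,1,0,0,0],[0,0,1,0,0,0],[0,0,0.4,0,0,0]]'
python3 -m pendant '[[0,0,0.2,0,0,0],[0,0,0.15,0,0,0],[0,0,0,0,0,0],[0,0,0,0,0,0],[0,0,0,0,0,0]]'
python3 tgt.py .4743 -.1432 .021
```

```text
clock: 26.45
tool_pos: [0.4731, -0.1436, 0.0331]
eef_rot: [0.716, 0.698, -0.001, -0.001]
contact_force: [-0.2, -0.1, -1.3]
opening: 0.579
finger_force: 24.9
clock: 26.87
tool_pos: [0.4745, -0.1449, 0.0277]
eef_rot: [0.717, 0.698, 0.001, 0.001]
contact_force: [-0.4, -0.1, -0.5]
opening: 0.573
finger_force: 24.9
tcp [ 0.4745 -0.1449  0.0277] yaw of tool y -1.54 units [ 0.069 -0.012  0.27 ]
```

```bash
python3 -m pendant '[[0.06,0,0.15,0,0,0],[0,0,0.08,0,0,0],[0,0,0,0,0,0],[0,0,0.03,0,0,0],[0,0,0,0,0,0]]'
python3 -m pendant '[[0,0,0.03,0,0,0],[0,0,0,0,0,0],[0,0,0,0,0,0]]'
python3 tgt.py .4743 -.1432 .021
```

```text
clock: 27.28
tool_pos: [0.474, -0.1431, 0.0208]
eef_rot: [0.716, 0.698, 0.0, 0.0]
contact_force: [-0.5, 2.3, 5.6]
opening: 0.578
finger_force: 24.4
clock: 27.53
tool_pos: [0.474, -0.1431, 0.0207]
eef_rot: [0.716, 0.698, 0.0, 0.0]
contact_force: [-1.2, 1.3, 13.3]
opening: 0.576
finger_force: 23.9
tcp [ 0.474  -0.1431  0.0207] yaw of tool y -1.51 units [-0.006  0.012 -0.01 ]
```

```bash
python3 -m pendant '[[0,0,-0.04,0,0,0],[0,0,0,0,0,0],[0,0,0,0,0,0]]'
python3 -m pendant '[[0,0,0,0,0,0],[0,0,0,0,0,0],[0,0,0,0,0,0],[0,0,0,0,0,0]]' 0.5
python3 -m pendant '[[0,0,-0.3,0,0,0],[0,0,-0.8,0,0,0],[0,0,-1,0,0,0],[0,0,-1,0,0,0],[0,0,-1,0,0,0]]'
python3 -m pendant '[[0,0,-1,0,0,0],[0,0,-1,0,0,0],[0,0,-0.5,0,0,0],[0,0,0,0,0,0],[0,0,0,0,0,0]]' 1
python3 - <<'E'
from meas import *
from tgt import to
for n in("wrist","side"):
    P,p,d=cloud(n);q=P.reshape(-1,3);z=q[:,2];H,S,V=cv2.cvtColor(p,cv2.COLOR_BGR2HSV).reshape(-1,3).T.astype(int)
    b=(H>20)&(H<32)&(S>150)&(z<.025)&(z>-.005)&(np.hypot(q[:,0]-.472,q[:,1]+.19)<.13);print(n,"tray",rect(q[b]))
    m=(np.hypot(q[:,0]-.473,q[:,1]+.142)<.04)&(abs(z-.045)<.004);print(m.sum(),rect(q[m]),np.median(z[m]))
to(.6432,.145)
E
```

```text
clock: 27.78
tool_pos: [0.4741, -0.1433, 0.0208]
eef_rot: [0.716, 0.698, 0.0, 0.0]
contact_force: [-1.4, 0.9, 6.8]
opening: 0.572
finger_force: 24.4
clock: 28.12
tool_pos: [0.4738, -0.1432, 0.0202]
eef_rot: [0.717, 0.698, -0.0, -0.0]
contact_force: [-0.1, 0.6, -0.2]
opening: 0.745
finger_force: 0.0
clock: 28.53
tool_pos: [0.4735, -0.1432, 0.1244]
eef_rot: [0.716, 0.698, -0.0, -0.0]
contact_force: [0.4, -0.7, 0.8]
opening: 0.749
finger_force: 0.0
clock: 28.95
tool_pos: [0.4739, -0.1434, 0.1861]
eef_rot: [0.717, 0.698, 0.0, 0.001]
contact_force: [-0.3, 0.9, -1.5]
opening: 1.0
finger_force: 0.0
wrist tray (array([ 470.5, -202.7]), array([146.9, 119.5]), 87.9)
1550 (array([ 472.5, -143.5]), array([52.3, 52.8]), 40.0) 0.04472890855078851
side tray (array([ 474.2, -190.4]), array([205.9, 119.5]), 88.4)
223 (array([ 476.5, -143.1]), array([52.6, 53.2]), 74.2) 0.04536266401787925
tcp [ 0.4731 -0.1431  0.1847] yaw of tool y -1.53 units [ 1.1703e+01  6.4950e+00 -9.0000e-03]
```

Crucible is centred within about 1 mm. Now the ring.

```bash
python3 -m pendant '[[0.5,0.27,0,0,0,0],[0.9,0.5,0,0,0,0],[0.9,0.5,0,0,0,0],[0.9,0.5,0,0,0,0],[0.9,0.5,0,0,0,0]]'
python3 -m pendant '[[0.9,0.5,0,0,0,0],[0.9,0.5,0,0,0,0],[0.9,0.5,0,0,0,0],[0.9,0.5,0,0,0,0],[0.9,0.5,0,0,0,0]]'
python3 -m pendant '[[0.9,0.5,0,0,0,0],[0.9,0.5,0,0,0,0],[0.9,0.5,0,0,0,0],[0.4,0.23,0,0,0,0],[0,0,0,0,0,0]]'
python3 -m pendant '[[0,0,0,0,0,0],[0,0,0,0,0,0],[0,0,0,0,0,0]]'
python3 - <<'E'
from meas import *
from tgt import to
P,p,d=cloud("wrist");q=P.reshape(-1,3);z=q[:,2]
m=(np.hypot(q[:,0]-.643,q[:,1]-.145)<.04)&(abs(z-.05)<.004);(c,rr)=cv2.minEnclosingCircle(np.float32(q[m][:,:2]*1000));print(m.sum(),rect(q[m]),np.median(z[m]),c,rr,np.median(p.reshape(-1,3)[m],0))
to(c[0]/1000+.0015,c[1]/1000,.017)
E
```

```text
clock: 29.47
tool_pos: [0.5329, -0.0412, 0.1839]
eef_rot: [0.716, 0.698, -0.001, -0.001]
contact_force: [0.1, 0.5, -0.0]
opening: 1.001
finger_force: 0.0
clock: 29.88
tool_pos: [0.5983, 0.0696, 0.1836]
eef_rot: [0.716, 0.698, -0.001, -0.001]
contact_force: [0.7, 0.5, 0.2]
opening: 1.0
finger_force: 0.0
clock: 30.3
tool_pos: [0.6439, 0.1491, 0.1833]
eef_rot: [0.715, 0.699, 0.0, -0.001]
contact_force: [0.1, -0.7, -0.4]
opening: 0.996
finger_force: 0.0
clock: 30.55
tool_pos: [0.6435, 0.1427, 0.1849]
eef_rot: [0.717, 0.697, -0.001, 0.0]
contact_force: [-0.4, -0.1, 0.0]
opening: 1.003
finger_force: 0.0
1246 (array([641.8, 145.3]), array([48.7, 49.4]), 0.2) 0.0498240642452622 (641.8872680664062, 145.201416015625) 24.966577529907227 [72.  72.5 75.5]
tcp [0.6436 0.1429 0.1852] yaw of tool y -1.64 units [ 1.010e-01 -5.000e-03  6.726e+00]
```

```bash
python3 -m pendant '[[0.06,0,0.8,0,0,0],[0,0,1,0,0,0],[0,0,1,0,0,0],[0,0,1,0,0,0],[0,0,1,0,0,0]]' 1 30
python3 -m pendant '[[0,0,1,0,0,0],[0,0,0.6,0,0,0],[0,0,0.3,0,0,0],[0,0,0,0,0,0],[0,0,0,0,0,0]]'
python3 -m pendant '[[0,0,0,0,0,0],[0,0,0,0,0,0],[0,0,0,0,0,0],[0,0,0,0,0,0],[0,0,0,0,0,0]]' -1
python3 -m pendant '[[0,0,0,0,0,0],[0,0,0,0,0,0],[0,0,0,0,0,0],[0,0,0,0,0,0]]'
python3 -m pendant '[[0,0,-0.4,0,0,0],[0,0,-1,0,0,0],[0,0,-1,0,0,0],[0,0,-1,0,0,0],[0,0,-1,0,0,0]]'
python3 -m pendant '[[0,0,-0.6,0,0,0],[0,0,0,0,0,0],[0,0,0,0,0,0]]'
python3 tgt.py .4711 -.2385
```

```text
clock: 31.02
tool_pos: [0.6441, 0.1451, 0.0648]
eef_rot: [0.717, 0.697, 0.0, 0.0]
contact_force: [-0.3, 0.4, 0.2]
opening: 0.999
finger_force: 0.0
clock: 31.43
tool_pos: [0.6447, 0.1462, 0.0187]
eef_rot: [0.717, 0.697, 0.0, 0.0]
contact_force: [-0.2, -0.0, 0.7]
opening: 1.001
finger_force: 0.0
clock: 31.85
tool_pos: [0.6445, 0.1465, 0.0185]
eef_rot: [0.716, 0.698, 0.0, 0.0]
contact_force: [0.2, 0.2, -0.1]
opening: 0.645
finger_force: 0.0
clock: 32.18
tool_pos: [0.6441, 0.1464, 0.0183]
eef_rot: [0.717, 0.698, -0.0, -0.0]
contact_force: [-1.0, -0.2, 5.4]
opening: 0.563
finger_force: 30.0
clock: 32.6
tool_pos: [0.6439, 0.1462, 0.1291]
eef_rot: [0.716, 0.698, -0.0, -0.0]
contact_force: [-0.2, 0.3, -2.0]
opening: 0.562
finger_force: 30.0
clock: 32.85
tool_pos: [0.6444, 0.1463, 0.1435]
eef_rot: [0.716, 0.698, 0.001, 0.0]
contact_force: [-0.4, 0.1, -2.6]
opening: 0.565
finger_force: 30.0
tcp [0.6444 0.1463 0.1435] yaw of tool y -1.53 units [-1.5573e+01 -6.5190e+00 -1.4000e-02]
```

```bash
python3 -m pendant '[[-0.5,-0.2,0,0,0,0],[-0.96,-0.4,0,0,0,0],[-0.96,-0.4,0,0,0,0],[-0.96,-0.4,0,0,0,0],[-0.96,-0.4,0,0,0,0]]'
python3 -m pendant '[[-0.96,-0.4,0,0,0,0],[-0.96,-0.4,0,0,0,0],[-0.96,-0.4,0,0,0,0],[-0.96,-0.4,0,0,0,0],[-0.96,-0.4,0,0,0,0]]'
python3 -m pendant '[[-0.96,-0.4,0,0,0,0],[-0.96,-0.4,0,0,0,0],[-0.96,-0.4,0,0,0,0],[-0.96,-0.4,0,0,0,0],[-0.96,-0.4,0,0,0,0]]'
python3 -m pendant '[[-0.96,-0.4,0,0,0,0],[-0.62,-0.32,0,0,0,0],[0,0,0,0,0,0],[0,0,0,0,0,0],[0,0,0,0,0,0]]'
python3 -m pendant '[[0,0,0,0,0,0],[0,0,0,0,0,0],[0,0,0,0,0,0]]'
python3 - <<'E'
from meas import *
from tgt import to
to(.4711,-.2372,.0235)
M=T(r.get_state());P,p,d=cloud("wrist");cv2.imwrite("pics/w8.png",p);q=P.reshape(-1,3)
t=(q-M[:3,3])@M[:3,:3];k=(np.hypot(t[:,0],t[:,1])<.03)&(abs(t[:,2]+.032)<.004);print("rim tool",k.sum(),rect(t[k]))
E
```

```text
clock: 33.27
tool_pos: [0.5943, 0.0379, 0.141]
eef_rot: [0.716, 0.698, -0.001, -0.001]
contact_force: [1.0, 0.2, -1.9]
opening: 0.564
finger_force: 30.0
clock: 33.68
tool_pos: [0.5412, -0.0805, 0.1413]
eef_rot: [0.716, 0.698, -0.001, -0.001]
contact_force: [0.9, -0.3, -2.9]
opening: 0.564
finger_force: 30.0
clock: 34.1
tool_pos: [0.4881, -0.1989, 0.1414]
eef_rot: [0.716, 0.698, -0.001, -0.001]
contact_force: [0.6, -0.2, -2.6]
opening: 0.566
finger_force: 30.0
clock: 34.52
tool_pos: [0.4709, -0.2358, 0.1421]
eef_rot: [0.716, 0.698, 0.0, -0.001]
contact_force: [-0.3, 0.5, -2.4]
opening: 0.565
finger_force: 30.0
clock: 34.77
tool_pos: [0.4714, -0.236, 0.1429]
eef_rot: [0.716, 0.698, 0.0, -0.0]
contact_force: [-1.2, 0.3, -1.9]
opening: 0.565
finger_force: 30.0
tcp [ 0.4714 -0.236   0.1429] yaw of tool y -1.42 units [-0.05  -0.01   4.774]
rim tool 5225 (array([-0.2, -3.7]), array([50. , 52.6]), 29.8)
```

```bash
python3 -m pendant '[[-0.05,0,0.8,0,0,0],[0,0,1,0,0,0],[0,0,1,0,0,0],[0,0,1,0,0,0],[0,0,0.4,0,0,0]]'
python3 -m pendant '[[0,0,0.2,0,0,0],[0,0,0.1,0,0,0],[0,0,0,0,0,0],[0,0,0,0,0,0],[0,0,0,0,0,0]]'
python3 tgt.py .4711 -.2375 .0233
```

```text
clock: 35.23
tool_pos: [0.4699, -0.2374, 0.0355]
eef_rot: [0.716, 0.698, -0.001, -0.002]
contact_force: [-0.5, -0.9, -1.6]
opening: 0.562
finger_force: 30.0
clock: 35.65
tool_pos: [0.4716, -0.2388, 0.0316]
eef_rot: [0.717, 0.698, 0.0, 0.001]
contact_force: [0.2, 0.0, -1.0]
opening: 0.563
finger_force: 30.0
tcp [ 0.4716 -0.2388  0.0316] yaw of tool y -1.54 units [ 0.05  -0.022  0.331]
```

```bash
python3 -m pendant '[[0.04,0,0.18,0,0,0],[0,0,0.1,0,0,0],[0,0,0,0,0,0],[0,0,0.04,0,0,0],[0,0,0,0,0,0]]'
python3 -m pendant '[[0,0,0.03,0,0,0],[0,0,0,0,0,0],[0,0,0,0,0,0]]'
python3 tgt.py .4711 -.2375 .0233
```

```text
clock: 36.07
tool_pos: [0.4711, -0.2373, 0.0232]
eef_rot: [0.716, 0.698, 0.0, 0.0]
contact_force: [-0.9, 0.7, 5.6]
opening: 0.564
finger_force: 30.0
clock: 36.32
tool_pos: [0.4711, -0.2374, 0.0231]
eef_rot: [0.716, 0.698, 0.0, 0.0]
contact_force: [-1.4, 1.3, 12.2]
opening: 0.562
finger_force: 30.0
tcp [ 0.4711 -0.2374  0.0231] yaw of tool y -1.51 units [-0.005  0.001 -0.007]
```

```bash
python3 -m pendant '[[0,0,-0.04,0,0,0],[0,0,0,0,0,0],[0,0,0,0,0,0]]'
python3 -m pendant '[[0,0,0,0,0,0],[0,0,0,0,0,0],[0,0,0,0,0,0],[0,0,0,0,0,0]]' 0.45
python3 -m pendant '[[0,0,-0.3,0,0,0],[0,0,-0.8,0,0,0],[0,0,-1,0,0,0],[0,0,-1,0,0,0],[0,0,-1,0,0,0]]'
python3 -m pendant '[[0,0,-1,0,0,0],[0,0,-1,0,0,0],[0,0,-1,0,0,0],[0,0,-0.8,0,0,0],[0,0,0,0,0,0]]' 1
python3 -m pendant '[[0,0,0,0,0,0],[0,0,0,0,0,0],[0,0,0,0,0,0]]'
python3 - <<'E'
from meas import *
for n in("wrist","side","scene"):
    P,p,d=cloud(n);cv2.imwrite(f"pics/{n}9.png",p);q=P.reshape(-1,3);z=q[:,2];H,S,V=cv2.cvtColor(p,cv2.COLOR_BGR2HSV).reshape(-1,3).T.astype(int)
    b=(H>20)&(H<32)&(S>150)&(z<.025)&(z>-.005)&(np.hypot(q[:,0]-.472,q[:,1]+.19)<.13);print(n,"tray",rect(trim(q[b])))
    for nm,x,y,h in(("ring",.471,-.238,.055),("cru",.474,-.142,.045),("char",.469,.256,.095),("amber",.453,.161,.063),("green",.61,-.2525,.058)):
        m=(np.hypot(q[:,0]-x,q[:,1]-y)<.04)&(abs(z-h)<.004)
        if m.sum()>50: print(nm,m.sum(),rect(q[m]),np.median(z[m]).round(4))
E
```

```text
clock: 36.57
tool_pos: [0.4711, -0.2375, 0.0232]
eef_rot: [0.716, 0.698, 0.0, 0.0]
contact_force: [-1.0, 0.4, 6.6]
opening: 0.564
finger_force: 30.0
clock: 36.9
tool_pos: [0.4708, -0.2375, 0.0225]
eef_rot: [0.717, 0.698, -0.0, -0.0]
contact_force: [-0.0, 0.6, 0.3]
opening: 0.725
finger_force: 0.0
clock: 37.32
tool_pos: [0.4705, -0.2373, 0.1266]
eef_rot: [0.716, 0.698, -0.0, -0.0]
contact_force: [0.8, 0.0, 0.5]
opening: 0.725
finger_force: 0.0
clock: 37.73
tool_pos: [0.4728, -0.2382, 0.2244]
eef_rot: [0.717, 0.697, 0.001, 0.004]
contact_force: [0.1, 0.5, 0.0]
opening: 1.003
finger_force: 0.0
clock: 37.98
tool_pos: [0.47, -0.2371, 0.2192]
eef_rot: [0.716, 0.698, -0.001, -0.001]
contact_force: [-0.2, 0.4, -1.2]
opening: 0.996
finger_force: 0.0
wrist tray (array([ 470.6, -192. ]), array([195.1, 118.8]), 88.4)
ring 1025 (array([ 469.8, -238.3]), array([49.7, 48.7]), 87.2) 0.0548
cru 1605 (array([ 472.7, -143.9]), array([52.7, 52.4]), 70.1) 0.0448
green 2054 (array([ 606.3, -253.5]), array([39.2, 38.9]), 87.2) 0.058
side tray (array([ 474.1, -189.1]), array([202.1, 118.9]), 88.3)
ring 180 (array([ 472.9, -237.8]), array([50.3, 49.2]), 80.2) 0.055
cru 219 (array([ 476.3, -143.9]), array([54.1, 51.9]), 86.3) 0.0452
char 878 (array([469.9, 255.8]), array([25.2, 70. ]), 82.0) 0.0959
amber 485 (array([453.4, 160.3]), array([39.2, 38.4]), 72.5) 0.0639
green 188 (array([ 609.9, -253.8]), array([37.8, 39.6]), 4.5) 0.059
scene tray (array([ 473.5, -188.1]), array([201.5, 122.5]), 88.9)
ring 132 (array([ 472.3, -237.7]), array([50.4, 47.8]), 49.7) 0.0538
cru 165 (array([ 474.9, -142.8]), array([53.4, 51.6]), 53.9) 0.0437
char 522 (array([469.2, 257.1]), array([24.6, 71.2]), 81.4) 0.094
amber 298 (array([452.6, 161.1]), array([38.3, 38.4]), 85.1) 0.0619
green 213 (array([ 609.5, -251.8]), array([39. , 37.9]), 44.1) 0.0576
```

View pics/side9.png

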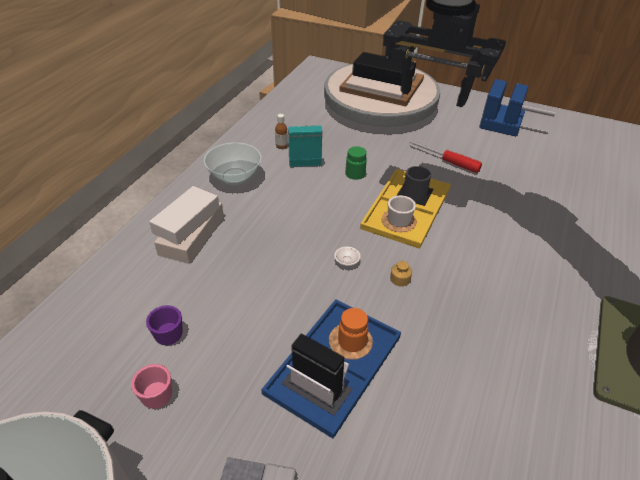

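All four are in place: charcoal (318,370), amber (353,332), crucible (400,212) and ring (417,185). The green jar at (356,162) hasn't moved. Handing in.

```bash
python3 -c "
from plant import r
print(r.finish_job())"
```

```text
the job is handed in; nothing more can be done
None
```

I made up both kits and handed the job in at about 38 s: charcoal block fully home in its clip, amber jar, white crucible and casting ring each within about 2 mm of centre by the cameras, and the green jar left where it stood.

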